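Refit the captive drip plate in the roasting tin

TASK

Fit the slotted drip plate back into the aluminium roasting tin: it is longer than the mouth, so tilt it, feed one end under the wide turned-in rim at the deep end, and let the other end down inside until it lies on the ledges. Then push it toward the pouring end until it butts firmly against that end wall and its other edge drops behind the rib, so that it lies flat, held under both rims, and let go. Work by feel and gently, so that the thin rims and ledges are never bent, and leave the other things on the table alone.

Things in the scene. Friction and masses are not known exactly. Their poses are not given: they have to be found in the camera images.
- tin: Aluminium roasting tin, standing fast on the table (it does not slide), 278 mm long (x), 178 wide (y), 62 high; inside 270 long (x -135 to 135), 170 wide. Origin: centre of its underside; x runs to the pouring end (away from the robot, small spout outside), z up. Rims turned in at both ends leave a mouth 224 long; the side walls have no rim or ledge. Rims and ledges are thin: 25 N or more between plate and tin bends them.
- deep_rim (a point): Middle of the free edge, underside, of the wide rim turned in at the deep end: tin x -103, z 58 mm. The rim is 4 mm thick and covers x -135 to -103 over the full width.
- pour_rim (a point): Middle of the free edge, underside, of the short rim turned in at the pouring end: tin x 121, z 58 mm. The rim is 4 mm thick and covers x 121 to 135 over the full width.
- deep_ledge (a point): Middle of the deep-end ledge where it meets the end wall: tin x -135, z 34 mm. The ledge top runs x -135 to -91 over the full width; a rib 3 mm high stands across it at x -119.5 to -115.5.
- pour_ledge (a point): Middle of the pouring-end ledge where it meets the end wall: tin x 135, z 34 mm. The ledge top runs x 113 to 135 over the full width.
- pour_end: The tin's end wall at the pouring end, part of the tin, 4 mm thick, 170 wide, 62 high. Origin: bottom centre of its inner face (tin x = 135 mm); axes as the tin's. A plate butted firmly presses on it with some 4 to 12 N.
- plate: Flat aluminium drip plate with dark slots, 248 mm long (x), 156 wide (y), 4 thick, about 0.3 kg, the same both ways round, with a black handle across its middle. Origin: centre of its underside; z up through the handle. It starts flat on the table. Home in the tin its origin is at tin x = +11 mm, z = 34 mm, with 2.5 mm of play in x before the rib.
- plate_handle (a point): Centre of the plate's black handle grip: a straight bar 16 mm thick (plate x), 80 long (plate y), 24 high, its underside 20 mm and its top 44 mm above the plate's underside; this point is 32 mm above the plate's origin. It stands on two 8 mm posts at 30 mm either side. Grip it from above across its 16 mm.
- plate_a (a point): Middle of the plate's -x end edge, on its underside (124 mm from the plate's origin).
- plate_b (a point): Middle of the plate's +x end edge, on its underside (124 mm from the plate's origin).
- grinder: Bystander: stainless pepper grinder, 54 mm across, 166 high; origin at the centre of its foot.
- sugar_bowl: Bystander: white ceramic sugar bowl with its lid, 100 mm across, 100 high; origin at the centre of its foot.
- coaster1: Bystander: blue plastic coaster, 94 mm across, 5 thick; origin at the centre of its underside.
- coaster2: Bystander: the other blue plastic coaster, the same.

How it is judged:
On the way, in this order (a step that is already met when the one before it is completed fails the run):
1. one end of the plate is under the deep-end rim while the other end is still above the rims: the plate enters tilted (((x of plate_a in the frame of tin below -0.108 m and z of plate_a in the frame of tin between 0.028 and 0.052 m and z of plate_b in the frame of tin above 0.064 m and y of plate_a in the frame of tin between -0.03 and 0.03 m) or (x of plate_b in the frame of tin below -0.108 m and z of plate_b in the frame of tin between 0.028 and 0.052 m and z of plate_a in the frame of tin above 0.064 m and y of plate_b in the frame of tin between -0.03 and 0.03 m))), for 0.1 s.
2. the plate is down inside the tin and butts against the pouring-end wall with at least 4 N for 0.2 s (z of each of plate_a, plate_b in the frame of tin below 0.04 m and contact force between plate and pour_end above 4 N), for 0.2 s.
At the end, for the whole second after the job is handed in: Plate flat on both ledges (each end edge within 1.7 mm of ledge height, so off the rib; tilt under 0.03 rad), home at the pouring end (within 3 mm of its wall, under both rims), released, at rest; grinder, sugar bowl and coasters each within 20 mm of their start (z of plate_a in the frame of tin between 0.031 and 0.0357 m and z of plate_b in the frame of tin between 0.031 and 0.0357 m and x of plate in the frame of tin between 0.0078 and 0.013 m and angle between plate's own z axis and vertical below 0.03 rad and linear speed of plate below 0.01 m/s and angular speed of plate below 0.05 rad/s and distance of each of grinder, sugar_bowl, coaster1, coaster2 from where it was at the start of the episode below 0.02 m); the robot touches nothing.
It fails at once if plate and tin pressed together with more than 25 N: the rims and ledges bend (contact force between plate and tin above 25 N).
It fails at once if the hand or arm presses on the tin with more than 15 N (contact force between any of the fingers, the arm and tin above 15 N).
It fails at once if the grinder, sugar bowl or a coaster is knocked more than 20 mm away (distance of any of grinder, sugar_bowl, coaster1, coaster2 from where it was at the start of the episode above 0.02 m).
It fails at once if the grinder or sugar bowl is tipped (angle between any of grinder, sugar_bowl's own z axis and vertical above 0.3 rad).
It also fails if it takes over 72 s, if anything falls off the work surface, if the arm or the gripper's body presses on something with over 40 N, if the wrist force passes 120 N, or if a joint passes its speed limit or range.

ROBOT

A 6-joint arm with a two-finger parallel gripper is mounted at the origin on the work surface. World frame = base frame: x ahead of the robot, y to its left, z up, the work surface at z = 0. Lengths are in m, angles in rad, forces in N, time in s.
With the tool pointing down it reaches from about 0.375 to 0.925 m from the base axis. Payload 5.7 kg.
Tool frame: the origin (TCP) lies at the very end of the fingers, on their centre line; the grasp point (between the pads) lies 19 mm behind it; z points along the fingers, y is the line along which they close (so a half turn about z gives the same grasp; the last joint's range is limited). The gripper opens to 85 mm and grips with 20 to 120 N. Pads are 22 mm wide; open, the fingers measure 114 mm over their backs; the gripper's body (76 mm by 85 mm) begins 54 mm behind the grasp point. The pads swing forward as they close: fully open they stand 13 mm farther back than shut.
Start: joints at [1.017, 0.359, 1.51, -0, 1.272, -0.115], TCP at [0.255, 0.543, 0.231] pointing down, gripper open.
Joint ranges: [-2.97, 2.97], [-1.01, 2.36], [0.21, 2.38], [-0.96, 4.11], [0.2, 2.71], [-2.98, 2.98]. Speed limits (rad/s): [2.39, 2.39, 3.14, 3.14, 3.14, 3.14].

INTERFACE

Orientations are given as a unit quaternion [w, x, y, z].
In Python, from workcell import readout, read_camera, arm, masks_of, mark_of gives the robot as it stands. The module is installed in compiled form; this text tells all that it offers.
- The arm moves only by the tool apply_moves, never from a script. Its argument "plan" is a list of rows, each a list of 3 entries, a list of its own where there are three numbers: the shift along the tool's x, y, z in mm, then the turn, a rotation vector about the tool's x, y, z in rad, then the finger opening in mm, from 0 to 85.4. In form: [[[x, y, z], [ax, ay, az], hand], ...]. A call has 1 to 5 rows; each row is the pose to reach, as a shift and turn from the pose commanded when the call began, along the tool's axes at that moment; what a row does not reach only later rows make up. A row lasts 1/12 s, in which the tool goes at most 41.7 mm and 7.16 degrees, less where a joint would pass 70% of its speed; a pose out of reach is approached as far as the arm can. A call with a gripper value outside its range is refused whole. The fingers move at their own pace and stop on an object; "grip_force" is the grip in N (left out, the last holds). Time passes only in rows, so rows that repeat a pose let the fingers close. It gives the time, the measured TCP pose, the force, the opening and the grip force at its end, in the units of the state.
- readout.observe(): the state, without advancing time (a new reading comes with each control period).
- read_camera(name): name is "side" or "top"; returns a dict with "color" (400x640x3 uint8, blue, green, red), "fx", "fy", "cx", "cy" (pixels), "D" ([k1, k2, p1, p2, k3] as OpenCV has them; the pictures are not rectified), "world_to_cam" (4x4, takes a point from world to camera coordinates). Camera axes: x right, y up, looking along -z (the intrinsics and any distortion apply to the point x, -y, -z); pixel columns grow to the right and rows downward; lengths in m; the calibration is good to about 2 mm. A picture is of the moment at which its call begins. There is no depth.
- arm.close_job(): hands the job in; it is judged then, once.
Trained networks look in a picture, given as the dict that the camera call returned (one of the last four; its "shot" number tells which), for a name from the list of things; names that differ only in an ending like _2 or _b are one class to them, and where a whole thing is asked for, a point or a joint stands for the part that bears it (a point fixed in the world has none). Each returns a list of dicts, best first, with "score" (0 to 1); they miss things now and then, are a little off and sometimes report something else, mostly with a low value. They report only what shows in the picture. A call takes as long as a camera call.
- masks_of(picture, query): "mask" (400x640 bool, what is visible of it) and "point" ([column, row] in pixels, amid what is visible of it).
- mark_of(picture, query): "point" ([column, row] in pixels: a listed point, or the origin of a listed thing).
The state is a dict: "time_s": time; "joint_positions": joint angles; "qd": joint speeds; "effort": joint torques, N m; "tool_pos": TCP position; "tcp_rot": TCP orientation; "contact_force": force on the tool from outside, world axes, zero at the start; "moment": the same for the moment, N m; "opening": opening from 0.0 (shut) to 1.0 (fully open); "grip_force": force on a finger pad.
Only numpy, scipy, OpenCV 4.12 (cv2) and the standard library are available. Lean on these libraries where they do the work, as an engineer would, in place of code of your own. Each camera call takes 0.05 s, during which the arm holds its last target. There are 200 camera calls.

## Working session

There is one attempt and no reset: what is moved stays moved. The work goes in short steps, Python scripts to look and compute and a tool call to move; the robot and the scene stay as the last step left them, time stands still between calls to the robot, and variables do not carry over. Pictures are saved under pics/ and viewed, at most 10 in all, crops included, and the job is handed in when it is done.

Besides the shell and the picture viewer there is one more tool, called after "Emit:" by a JSON object that holds its "op" and its "data". apply_moves: Moves the arm, as the interface text tells. Its arguments: {"type":"object","properties":{"plan":{"type":"array"},"grip_force":{"type":"number"}},"required":["plan"]}

```bash
mkdir -p pics; cat > h.py <<'E'
import numpy as np, cv2
from scipy.spatial.transform import Rotation as R
from workcell import readout, read_camera, arm, masks_of, mark_of
def ray(p,pt):
    K=np.array([[p['fx'],0,p['cx']],[0,p['fy'],p['cy']],[0,0,1]])
    u=cv2.undistortPoints(np.array([[pt]],float),K,np.array(p['D'],float))[0,0]
    M=np.linalg.inv(np.array(p['world_to_cam'])); d=M[:3,:3]@np.array([u[0],-u[1],-1]); return M[:3,3],d
def at_z(p,pt,z):
    o,d=ray(p,pt); return o+d*(z-o[2])/d[2]
def proj(p,X):
    M=np.array(p['world_to_cam']); c=M[:3,:3]@np.array(X)+M[:3,3]
    K=np.array([[p['fx'],0,p['cx']],[0,p['fy'],p['cy']],[0,0,1]])
    return cv2.projectPoints(np.array([[c[0],-c[1],-c[2]]]),np.zeros(3),np.zeros(3),K,np.array(p['D'],float))[0][0,0]
def tri(rs):
    A=0;b=0
    for o,d in rs:
        d=d/np.linalg.norm(d);P=np.eye(3)-np.outer(d,d);A=A+P;b=b+P@o
    return np.linalg.solve(A,b)
def q2R(q): return R.from_quat([q[1],q[2],q[3],q[0]])
E
python3 - <<'E'
from h import *
np.set_printoptions(precision=4,suppress=True)
s=readout.observe();print(s)
P={n:read_camera(n) for n in('top','side')}
for n in P:
    cv2.imwrite(f'pics/{n}0.png',P[n]['color']); M=np.linalg.inv(np.array(P[n]['world_to_cam']));print(n,M[:3,3],P[n]['fx'])
Z=dict(tin=0,deep_rim=.058,pour_rim=.058,deep_ledge=.034,pour_ledge=.034,plate=0,plate_handle=.032,plate_a=0,plate_b=0,grinder=0,sugar_bowl=0,coaster1=0)
for k,z in Z.items():
    rs=[]
    for n in P:
        for m in mark_of(P[n],k)[:2]:
            print(k,n,round(m['score'],2),np.round(m['point'],1),at_z(P[n],m['point'],z))
E
```

```text
{'time_s': 0.0, 'joint_positions': array([ 1.0169,  0.3595,  1.5114, -0.    ,  1.2725, -0.1151]), 'qd': array([-0.0008, -0.0002, -0.    , -0.0006, -0.0008,  0.0012]), 'effort': array([  0.0009, -52.762 , -27.862 ,  -0.0001,   0.0132,  -0.    ]), 'tool_pos': array([0.2546, 0.5425, 0.2304]), 'tcp_rot': array([-0.0003,  0.2177,  0.976 , -0.0009]), 'contact_force': array([ 0.4652,  0.8729, -0.7016]), 'moment': array([ 0.0098,  0.0481, -0.0002]), 'grip_force': 0.0, 'opening': 1.0007424526421858}
top [0.3698 0.0144 1.2237] 378.2737125938833
side [0.4942 0.958  0.8457] 383.1495842930685
tin top 0.72 [398.2 220.1] [ 0.5397 -0.2328  0.    ]
tin top 0.37 [470.  209.1] [ 0.5766 -0.47    0.    ]
tin side 0.89 [338.4 173.1] [ 0.5371 -0.2403  0.    ]
deep_rim top 0.78 [406.8 247.9] [ 0.4458 -0.2443  0.058 ]
deep_rim top 0.28 [174.5 241.7] [0.4636 0.467  0.058 ]
deep_rim side 0.96 [364.5 158.6] [ 0.441  -0.2569  0.058 ]
pour_rim top 0.7 [387.7 182.5] [ 0.6517 -0.1922  0.058 ]
pour_rim side 0.81 [307.5 169.7] [ 0.6462 -0.1734  0.058 ]
deep_ledge top 0.79 [412.4 261. ] [ 0.407  -0.2653  0.034 ]
deep_
[... 936 characters left out ...]
[0.4596 0.248  0.    ]
plate_b top 0.71 [261.5 207.2] [0.5813 0.2143 0.    ]
plate_b side 0.93 [275.7 252.7] [0.7068 0.1829 0.    ]
plate_b side 0.82 [315.5 262. ] [0.584  0.2119 0.    ]
grinder top 0.56 [337.5 140.4] [ 0.8124 -0.0361  0.    ]
grinder side 0.75 [253.9 204.5] [ 0.821  -0.0367  0.    ]
sugar_bowl top 0.81 [191.1 187. ] [0.6486 0.4491 0.    ]
sugar_bowl side 0.65 [285.7 327.1] [0.6391 0.4316 0.    ]
sugar_bowl side 0.4 [315.3 260.6] [0.5851 0.2065 0.    ]
coaster1 top 0.72 [175.5 241.3] [0.4695 0.4865 0.    ]
coaster1 top 0.66 [467.9 211.2] [ 0.5696 -0.4626  0.    ]
coaster1 side 0.7 [302.8 177.3] [ 0.6698 -0.2058  0.    ]
coaster1 side 0.58 [352.5 350.9] [0.4717 0.4838 0.    ]
```

View pics/top0.png

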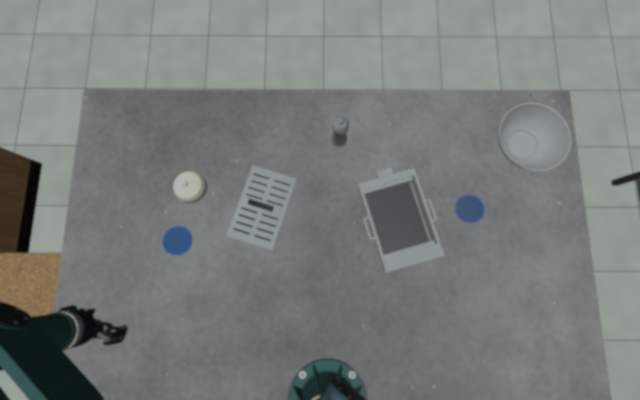

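View pics/side0.png

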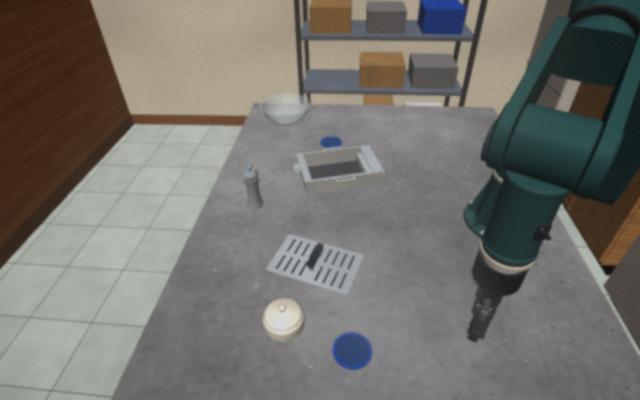

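The top view shows the plate near (262,207) with its handle at (260,205), and the tin near (400,220) with the spout at (387,173). The side view agrees. Next I'll fit both poses from the masks.

```bash
cat >> h.py <<'E'
from scipy.optimize import minimize
def pose_fit(P,masks,L,W,H,x0,zz=0):
    """fit x,y,yaw of a convex box to masks in several views (IoU, x8 supersampled)"""
    def cost(v):
        c=0
        for p,m in zip(P,masks):
            r=R.from_euler('z',v[2]).as_matrix()
            pts=[proj(p,r@np.array([a*L/2,b*W/2,h])+[v[0],v[1],zz]) for a in(-1,1) for b in(-1,1) for h in(0,H)]
            hull=cv2.convexHull(np.array(pts,np.float32))[:,0]
            im=np.zeros((1600,2560),np.uint8); cv2.fillPoly(im,[np.int32(hull*4+1.5)],255)
            im=cv2.resize(im,(640,400),interpolation=cv2.INTER_AREA)/255.
            c+=np.abs(im-m).sum()/m.sum()
        return c
    sim=np.array([x0]+[np.array(x0)+np.eye(3)[i]*[.012,.012,.06][i] for i in range(3)])
    r=minimize(cost,x0,method='Nelder-Mead',options=dict(initial_simplex=sim,xatol=1e-4,fatol=1e-4,maxiter=120)); return r.x,r.fun
E
python3 - <<'E'
from h import *
np.set_printoptions(precision=4,suppress=True)
P={n:read_camera(n) for n in('top','side')}
k=np.ones((9,9),np.uint8)
for name,dims,x0 in(('plate',(.248,.156,.004),[.582,.213,-.27]),('tin',(.278,.178,.062),[.538,-.236,.25])):
    M=[]
    for n in P:
        ms=masks_of(P[n],name); print(name,n,[(round(m['score'],2),m['mask'].sum(),np.round(m['point'])) for m in ms])
        exp=proj(P[n],[x0[0],x0[1],.03]); m=min(ms[:3],key=lambda m:np.linalg.norm(np.array(m['point'])-exp))['mask'].astype(np.uint8)
        m=cv2.morphologyEx(m,cv2.MORPH_CLOSE,k); 
        if name=='tin': m=cv2.morphologyEx(m,cv2.MORPH_OPEN,np.ones((13,13),np.uint8))
        M.append(m.astype(float))
    ps=list(P.values())
    print('both',pose_fit(ps,M,*dims,x0)); 
    for i in(0,1): print(i,pose_fit(ps[i:i+1],M[i:i+1],*dims,x0))
E
```

```text
plate top [(0.79, np.int64(3554), array([259., 205.])), (0.5, np.int64(384), array([339., 130.]))]
plate side [(0.88, np.int64(3570), array([317., 262.])), (0.34, np.int64(3337), array([339., 170.]))]
both (array([ 0.5827,  0.2141, -0.3043]), np.float64(0.05491218460968419))
0 (array([ 0.5837,  0.2134, -0.3057]), np.float64(0.024189259271519527))
1 (array([ 0.582 ,  0.2143, -0.2993]), np.float64(0.02552974130828802))
tin top [(0.81, np.int64(6061), array([400., 222.]))]
tin side [(0.78, np.int64(3242), array([338., 168.]))]
both (array([ 0.5357, -0.2306,  0.2844]), np.float64(0.15559953968920595))
0 (array([ 0.5341, -0.2284,  0.2812]), np.float64(0.10268557771830088))
1 (array([ 0.5374, -0.2322,  0.2857]), np.float64(0.050031308703819666))
```

```bash
cat >> h.py <<'E'
def Rt(yaw,tilt=0):
    """tool y along heading yaw, z down; tilt>0 raises the +heading end"""
    y=np.array([np.cos(yaw),np.sin(yaw),0]); z=np.array([0,0,-1.]); x=np.cross(y,z)
    return R.from_matrix(np.array([x,y,z]).T)*R.from_rotvec([-tilt,0,0])
def go(pos,yaw,tilt=0):
    s=readout.observe(); C=q2R(s['tcp_rot']); T=Rt(yaw,tilt)
    print('pos',np.round(s['tool_pos'],4),'F',np.round(s['contact_force'],1))
    print('shift',np.round(C.inv().apply(np.array(pos)-s['tool_pos'])*1e3,1),'turn',np.round((C.inv()*T).as_rotvec(),4))
E
python3 - <<'E'
from h import *
print(Rt(0,.2).apply([0,1,0]))
go([.5827,.2138,.12],-.304)
E
```

```text
[0.98006658 0.         0.19866933]
pos [0.2549 0.5431 0.2313] F [ 0.3  0.4 -0.5]
shift [-436.6 -158.8  111.3] turn [-1.000e-04  1.000e-04  1.436e+00]
```

Emit:
{"op": "apply_moves", "data": {"plan": [[[-40,-14,0],[0,0,0.12],60],[[-80,-28,0],[0,0,0.24],60],[[-120,-43,0],[0,0,0.36],60],[[-160,-57,0],[0,0,0.48],60],[[-200,-71,0],[0,0,0.6],60]], "grip_force": 90}}

```text
time_s: 2.02
tool_pos: [0.404, 0.3952, 0.2314]
tcp_rot: [0.0, 0.499, 0.867, 0.0]
contact_force: [-0.7, -0.5, 1.0]
opening: 0.702
grip_force: 0.0
```

```bash
python3 - <<'E'
from h import *
go([.5827,.2138,.12],-.304)
E
```

```text
pos [0.404  0.3952 0.2314] F [-0.7 -0.5  1. ]
shift [-246.7   63.2  111.5] turn [ 3.000e-04 -1.000e-04  8.308e-01]
```

Emit:
{"op": "apply_moves", "data": {"plan": [[[-35,9,10],[0,0,0.12],60],[[-70,18,20],[0,0,0.24],60],[[-105,27,30],[0,0,0.36],60],[[-140,36,40],[0,0,0.48],60],[[-175,45,50],[0,0,0.6],60]]}}

```text
time_s: 2.43
tool_pos: [0.5317, 0.2672, 0.181]
tcp_rot: [0.0, 0.733, 0.68, 0.0]
contact_force: [0.9, 0.7, 0.7]
opening: 0.698
grip_force: 0.0
```

```bash
python3 - <<'E'
from h import *
go([.5827,.2138,.10],-.304)
E
```

```text
pos [0.5317 0.2672 0.181 ] F [0.9 0.7 0.7]
shift [-49.4  54.8  81. ] turn [ 3.000e-04 -2.000e-04  2.299e-01]
```

Emit:
{"op": "apply_moves", "data": {"plan": [[[-25,27,25],[0,0,0.115],60],[[-49.4,54.8,50],[0,0,0.23],60],[[-49.4,54.8,75],[0,0,0.23],60],[[-49.4,54.8,81],[0,0,0.23],60],[[-49.4,54.8,81],[0,0,0.23],60]]}}

```text
time_s: 2.85
tool_pos: [0.5797, 0.2148, 0.0979]
tcp_rot: [-0.001, 0.804, 0.594, -0.003]
contact_force: [-1.3, 1.3, 0.7]
opening: 0.699
grip_force: 0.0
```

```bash
python3 - <<'E'
from h import *
go([.5827,.2138,.014],-.304)
p=read_camera('side'); c=p['color'][190:330,230:430]; cv2.imwrite('pics/pre.png',cv2.resize(c,None,fx=4,fy=4,interpolation=cv2.INTER_CUBIC))
print(proj(p,[.5827,.2138,.032])-[230,190])
E
```

```text
pos [0.5797 0.2148 0.0979] F [-1.3  1.3  0.7]
shift [ 0.1  3.6 83.9] turn [-0.0053  0.0028  0.0054]
[85.60722517 65.03855945]
```

View pics/pre.png

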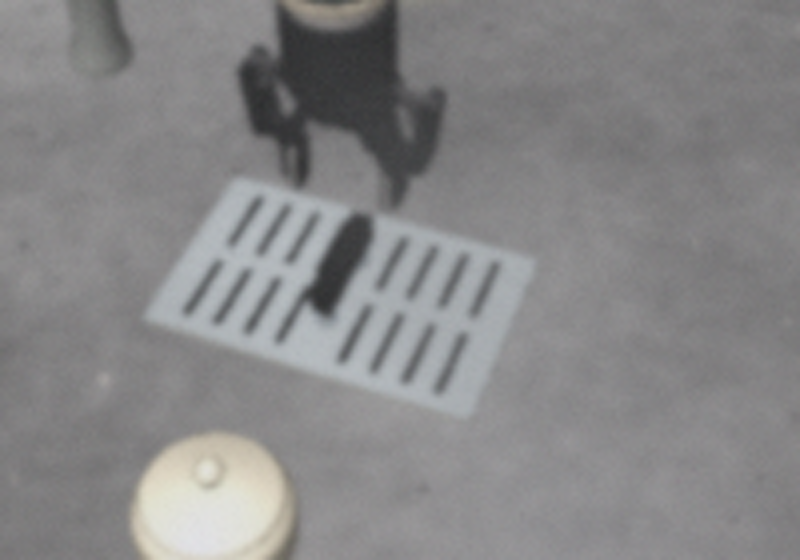

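The crop shows the fingers straddling the line above the handle. The handle is centred at about (342,262) and predicted at (342,260), so I'm descending.

Emit:
{"op": "apply_moves", "data": {"plan": [[[0,1,25],[0,0,0],60],[[0,1,50],[0,0,0],60],[[0,1,65],[0,0,0],60],[[0,1,80],[0,0,0],60],[[0,1,80],[0,0,0],60]]}}

```text
time_s: 3.32
tool_pos: [0.581, 0.2165, 0.0196]
tcp_rot: [-0.001, 0.804, 0.595, -0.001]
contact_force: [-0.3, -0.1, 0.1]
opening: 0.704
grip_force: 0.0
```

```bash
python3 - <<'E'
from h import *
go([.5827,.2138,.014],-.304)
E
```

```text
pos [0.581  0.2165 0.0196] F [-0.3 -0.1  0.1]
shift [-2.1  2.4  5.6] turn [-0.0021  0.0011  0.0083]
```

Emit:
{"op": "apply_moves", "data": {"plan": [[[-2,2,5],[0,0,0.005],60],[[-2,2,5],[0,0,0.005],35],[[-2,2,5],[0,0,0.005],15],[[-2,2,5],[0,0,0.005],5],[[-2,2,5],[0,0,0.005],5]], "grip_force": 100}}

```text
time_s: 3.73
tool_pos: [0.5849, 0.2131, 0.0167]
tcp_rot: [0.0, 0.806, 0.592, 0.001]
contact_force: [0.6, -0.6, -0.8]
opening: 0.167
grip_force: 97.5
```

Emit:
{"op": "apply_moves", "data": {"plan": [[[0,0,0],[0,0,0],5],[[0,0,0],[0,0,0],5],[[0,0,0],[0,0,0],5]]}}

```text
time_s: 3.98
tool_pos: [0.5848, 0.2131, 0.0167]
tcp_rot: [0.0, 0.806, 0.592, 0.001]
contact_force: [-0.5, 0.3, 6.4]
opening: 0.172
grip_force: 98.4
```

Emit:
{"op": "apply_moves", "data": {"plan": [[[0,0,-10],[0,0,0],5],[[0,0,-40],[0,0,0],5],[[0,0,-80],[0,0,0],5],[[0,0,-120],[0,0,0],5],[[0,0,-140],[0,0,0],5]]}}

```text
time_s: 4.4
tool_pos: [0.5861, 0.2133, 0.1606]
tcp_rot: [0.001, 0.806, 0.592, 0.003]
contact_force: [0.9, 0.9, -1.5]
opening: 0.166
grip_force: 98.3
```

```bash
cat >> h.py <<'E'
TIN=[.5365,-.231,.285]; OFF=np.array([0,0,.0167]) # plate origin in tool
def plate_pose():
    s=readout.observe(); C=q2R(s['tcp_rot']); t=R.from_euler('z',TIN[2]).inv()
    f=lambda d:np.round(t.apply(s['tool_pos']+C.apply(OFF+[0,d,0])-[TIN[0],TIN[1],0])*1e3,1)
    print('t',round(s['time_s'],2),'tin frame: o',f(0),'a',f(-.124),'b',f(.124),'tilt',np.round(np.arcsin(C.apply([0,1,0])[2]),4),
     'F tin',np.round(t.apply(s['contact_force']),1),'M tool',np.round(C.inv().apply(s['moment']),2),'grip',round(s['grip_force']))
def goa(ax,az,tilt,ay=0):
    """bring plate_a to tin x,z (mm) with tilt"""
    T=Rt(TIN[2],tilt); a=R.from_euler('z',TIN[2]).apply([ax/1e3,ay/1e3,az/1e3])+[TIN[0],TIN[1],0]
    go(a-T.apply(OFF+[0,-.124,0]),TIN[2],tilt)
E
python3 - <<'E'
from h import *
plate_pose(); goa(-90,90,.2)
P={n:read_camera(n) for n in('top','side')}
E
```

```text
t 4.4 tin frame: o [172.6 412.4 143.9] a [ 69.4 481.2 143.3] b [275.8 343.6 144.6] tilt 0.005 F tin [ 1.1  0.6 -1.5] M tool [-0.08  0.07  0.03] grip 98
pos [0.5861 0.2133 0.1606] F [ 0.9  0.9 -1.5]
shift [-423.3  108.6   29. ] turn [-0.1885  0.0575 -0.5861]
```

Emit:
{"op": "apply_moves", "data": {"plan": [[[-38,10,0],[0,0,-0.06],5],[[-76,20,0],[0,0,-0.12],5],[[-114,30,0],[0,0,-0.18],5],[[-152,40,0],[0,0,-0.24],5],[[-190,50,0],[0,0,-0.3],5]]}}

```text
time_s: 4.92
tool_pos: [0.5733, 0.0151, 0.1539]
tcp_rot: [-0.001, 0.707, 0.707, -0.001]
contact_force: [0.3, 0.2, -2.5]
opening: 0.167
grip_force: 98.1
```

```bash
python3 - <<'E'
from h import *
plate_pose(); goa(-90,110,.2)
E
```

```text
t 4.92 tin frame: o [104.5 225.8 137.2] a [-14.5 260.6 137.6] b [223.5 191.  136.9] tilt -0.003 F tin [ 0.3  0.1 -2.5] M tool [-0.01 -0.04  0.02] grip 98
pos [0.5733 0.0151 0.1539] F [ 0.3  0.2 -2.5]
shift [-238.2   -9.9    2.9] turn [-0.2016  0.0279 -0.2836]
```

Emit:
{"op": "apply_moves", "data": {"plan": [[[-38,0,0],[0,0,-0.05],5],[[-76,0,0],[0,0,-0.1],5],[[-114,-2,0],[0,0,-0.16],5],[[-152,-5,0],[0,0,-0.22],5],[[-190,-8,0],[0,0,-0.28],5]]}}

```text
time_s: 5.33
tool_pos: [0.5648, -0.1748, 0.1538]
tcp_rot: [-0.001, 0.602, 0.799, -0.0]
contact_force: [0.8, 0.3, -3.3]
opening: 0.17
grip_force: 98.1
```

```bash
python3 - <<'E'
from h import *
plate_pose(); goa(-90,110,.2)
E
```

```text
t 5.33 tin frame: o [ 43.   46.  137.1] a [-81.   46.7 137.4] b [167.   45.4 136.8] tilt -0.0024 F tin [ 0.8  0.  -3.3] M tool [0.   0.01 0.02] grip 98
pos [ 0.5648 -0.1748  0.1538] F [ 0.8  0.3 -3.3]
shift [-46.1 -14.6   2.8] turn [-0.2024 -0.0014 -0.0053]
```

Emit:
{"op": "apply_moves", "data": {"plan": [[[-20,-7,0],[-0.1,0,-0.005],5],[[-40,-14,2],[-0.2,0,-0.005],5],[[-46,-14.6,3],[-0.202,0,-0.005],5],[[-46,-14.6,3],[-0.202,0,-0.005],5],[[-46,-14.6,3],[-0.202,0,-0.005],5]]}}

```text
time_s: 5.75
tool_pos: [0.564, -0.2214, 0.1513]
tcp_rot: [0.059, 0.598, 0.795, 0.08]
contact_force: [0.7, 0.6, -2.3]
opening: 0.17
grip_force: 98.7
```

```bash
python3 - <<'E'
from h import *
np.set_printoptions(precision=4,suppress=True)
plate_pose()
P={n:read_camera(n) for n in('top','side')}
p=P['top']; c=p['color'][140:300,320:480]; d=P['side']['color'][100:220,260:420]
cv2.imwrite('pics/hover.png',np.hstack([cv2.resize(c,(400,400),interpolation=cv2.INTER_CUBIC),cv2.resize(d,(400,400),interpolation=cv2.INTER_CUBIC)]))
r=R.from_euler('z',TIN[2])
for k,l in(('deep_rim',[-.103,0,.058]),('pour_rim',[.121,0,.058]),('tin',[0,0,0]),('deep_ledge',[-.135,0,.034]),('pour_ledge',[.135,0,.034])):
    X=r.apply(l)+[TIN[0],TIN[1],0]
    for n in P: print(k,n,proj(P[n],X),[(round(m['score'],2),np.round(m['point'],1)) for m in mark_of(P[n],k)[:2]])
for k,dd in(('plate_a',-.124),('plate_b',.124),('plate_handle',0)):
    s=readout.observe();X=s['tool_pos']+q2R(s['tcp_rot']).apply(OFF+[0,dd,-.032*(dd==0)])
    for n in P: print(k,n,proj(P[n],X),[(round(m['score'],2),np.round(m['point'],1)) for m in mark_of(P[n],k)[:2]])
E
```

```text
t 5.75 tin frame: o [ 32.4   1.5 134.9] a [-89.1   2.1 110.4] b [154.    0.9 159.5] tilt 0.1995 F tin [ 0.8  0.3 -2.3] M tool [ 0.16 -0.01 -0.05] grip 99
deep_rim top [412.0289 250.5992] [(0.45, array([338.6, 140.4]))]
deep_rim side [365.3926 158.1843] [(0.75, array([365.6, 158.2])), (0.5, array([351.7, 350. ]))]
pour_rim top [389.2066 182.2155] []
pour_rim side [306.4352 165.9647] [(0.9, array([309. , 169.3])), (0.72, array([334.5, 137.3]))]
tin top [397.6862 221.0618] []
tin side [338.443 174.515] [(0.95, array([337.5, 173.8]))]
deep_ledge top [413.5632 261.0225] []
deep_ledge side [373.1545 162.4593] [(0.62, array([375.4, 165.2]))]
pour_ledge top [386.5756 179.9232] []
pour_ledge side [302.9717 171.8648] [(0.68, array([365.9, 161.3])), (0.57, array([299.6, 173.2]))]
plate_a top [414.1211 244.6746] [(0.75, array([400.8, 205.1])), (0.73, array([391. , 164.6]))]
plate_a side [362.3172 146.6172] [(0.85, array([295. , 141.4])), (0.67, array([327.2, 144.5]))]
plate_b top [391.4915 163.1146] [(0.75, array([400.8, 205.1])), (0.73, array([391. , 164.6]))]
plate_b side [295.6127 142.7393] [(0.85, array([295. , 141.4])), (0.67, array([327.2, 144.5]))]
plate_handle top [405.8915 204.151 ] [(0.7, array([407.9, 205.6]))]
plate_handle side [331.5564 136.7315] [(0.84, array([331.5, 138.9]))]
```

View pics/hover.png

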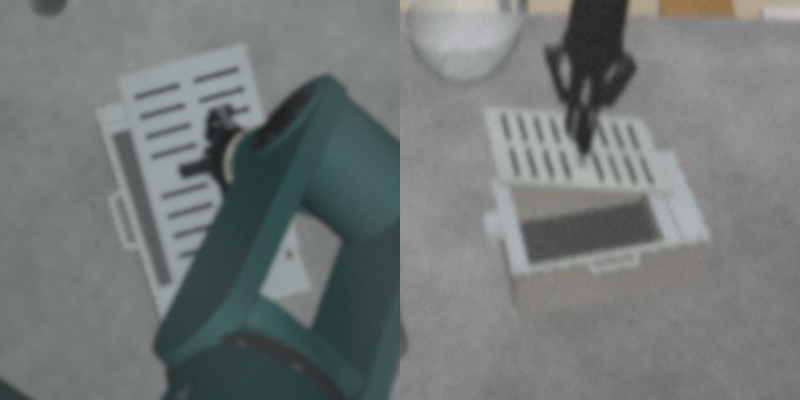

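The plate hovers tilted over the tin: the deep end is low beside the wide rim (side crop about (665,190)) and the far end is high over the spout. The predicted points match what the networks report, so I'm lowering it.

```bash
python3 - <<'E'
from h import *
goa(-89,46,.2)
E
```

```text
pos [ 0.5651 -0.2218  0.1523] F [-0.  -0.  -2.6]
shift [ -0.8 -13.9  63.8] turn [ 0.0019  0.0012 -0.003 ]
```

Emit:
{"op": "apply_moves", "data": {"plan": [[[0,-4,16],[0,0,0],5],[[-0.8,-8,32],[0,0,0],5],[[-0.8,-11,48],[0,0,0],5],[[-0.8,-14,64],[0,0,0],5],[[-0.8,-14,64],[0,0,0],5]]}}

```text
time_s: 7.07
tool_pos: [0.5625, -0.2216, 0.0839]
tcp_rot: [0.058, 0.598, 0.795, 0.08]
contact_force: [0.2, 1.4, -4.5]
opening: 0.168
grip_force: 98.5
```

```bash
python3 - <<'E'
from h import *
plate_pose();goa(-126,45,.2)
E
```

```text
t 7.07 tin frame: o [30.9  1.8 67.5] a [-90.7   2.3  43.1] b [152.5   1.3  91.9] tilt 0.1983 F tin [ 0.6  1.3 -4.5] M tool [ 0.28  0.04 -0.01] grip 99
pos [ 0.5625 -0.2216  0.0839] F [ 0.2  1.4 -4.5]
shift [ -1.8 -34.3  -9.1] turn [-0.0017 -0.0028 -0.0037]
```

Emit:
{"op": "apply_moves", "data": {"plan": [[[0,-7,-2],[0,0,0],5],[[-1,-14,-4],[0,0,0],5],[[-1,-21,-5],[0,0,0],5],[[-1.8,-28,-7],[0,0,0],5],[[-1.8,-32,-8.5],[0,0,0],5]]}}

```text
time_s: 7.48
tool_pos: [0.5324, -0.2343, 0.0896]
tcp_rot: [0.061, 0.598, 0.795, 0.08]
contact_force: [0.5, -0.1, -2.6]
opening: 0.168
grip_force: 98.7
```

```bash
python3 - <<'E'
from h import *
plate_pose();goa(-132,45,.2)
E
```

```text
t 7.48 tin frame: o [-1.5 -2.  73.2] a [-123.    -1.6   48.3] b [119.9  -2.4  98.1] tilt 0.2023 F tin [ 0.4 -0.2 -2.6] M tool [ 0.21  0.02 -0.01] grip 99
pos [ 0.5324 -0.2343  0.0896] F [ 0.5 -0.1 -2.6]
shift [ 2.  -9.4  1.7] turn [ 0.0023  0.0021 -0.0032]
```

Emit:
{"op": "apply_moves", "data": {"plan": [[[1,-3.5,1.2],[0,0,0],5],[[1,-5,0.9],[0,0,0],5],[[1,-6.5,0.6],[0,0,0],5],[[1,-6.5,0.6],[0,0,0],5]]}}

```text
time_s: 7.82
tool_pos: [0.5268, -0.2344, 0.0869]
tcp_rot: [0.061, 0.598, 0.795, 0.08]
contact_force: [-0.4, -0.4, -2.2]
opening: 0.17
grip_force: 98.7
```

```bash
python3 - <<'E'
from h import *
plate_pose();goa(-132,45,.2)
E
```

```text
t 7.82 tin frame: o [-6.9 -0.6 70.5] a [-128.4   -0.2   45.6] b [114.6  -1.   95.4] tilt 0.2019 F tin [-0.5 -0.3 -2.2] M tool [ 0.19  0.07 -0.02] grip 99
pos [ 0.5268 -0.2344  0.0869] F [-0.4 -0.4 -2.2]
shift [ 0.6 -3.6  0.1] turn [ 0.0019  0.0011 -0.003 ]
```

Emit:
{"op": "apply_moves", "data": {"plan": [[[0,-1,-0.2],[0,0,0],5],[[0,-2,-0.4],[0,0,0],5],[[0,-2,-0.4],[0,0,0],5]]}}

```text
time_s: 8.07
tool_pos: [0.525, -0.2349, 0.0868]
tcp_rot: [0.061, 0.598, 0.795, 0.08]
contact_force: [-0.0, 0.7, -2.8]
opening: 0.171
grip_force: 98.7
```

Emit:
{"op": "apply_moves", "data": {"plan": [[[0,-1,-0.2],[0,0,0],5],[[0,-1,-0.2],[0,0,0],5]]}}

```text
time_s: 8.23
tool_pos: [0.524, -0.2352, 0.0868]
tcp_rot: [0.061, 0.598, 0.795, 0.08]
contact_force: [0.1, 0.1, -2.8]
opening: 0.171
grip_force: 98.7
```

```bash
python3 - <<'E'
from h import *
plate_pose()
E
```

```text
t 8.23 tin frame: o [-9.8 -0.5 70.4] a [-131.3   -0.2   45.5] b [111.6  -0.9  95.2] tilt 0.2018 F tin [ 0.2  0.1 -2.8] M tool [ 0.17  0.05 -0.  ] grip 99
```

Emit:
{"op": "apply_moves", "data": {"plan": [[[0,-0.7,-0.15],[0,0,0],5],[[0,-1.4,-0.3],[0,0,0],5]]}}

```text
time_s: 8.4
tool_pos: [0.5227, -0.2357, 0.0868]
tcp_rot: [0.061, 0.598, 0.795, 0.08]
contact_force: [0.7, 0.3, -3.1]
opening: 0.168
grip_force: 98.7
```

Emit:
{"op": "apply_moves", "data": {"plan": [[[0,-0.5,-0.1],[0,0,0],5],[[0,-0.5,-0.1],[0,0,0],5]]}}

```text
time_s: 8.57
tool_pos: [0.5223, -0.2358, 0.0869]
tcp_rot: [0.061, 0.598, 0.795, 0.08]
contact_force: [-0.3, 0.7, -3.6]
opening: 0.169
grip_force: 98.7
```

Emit:
{"op": "apply_moves", "data": {"plan": [[[0,-0.5,-0.1],[0,0,0],5],[[0,-0.5,-0.1],[0,0,0],5]]}}

```text
time_s: 8.73
tool_pos: [0.5221, -0.2358, 0.087]
tcp_rot: [0.061, 0.598, 0.795, 0.081]
contact_force: [1.2, 1.3, -2.2]
opening: 0.171
grip_force: 98.8
```

Emit:
{"op": "apply_moves", "data": {"plan": [[[0,-0.5,-0.1],[0,0,0],5],[[0,-0.5,-0.1],[0,0,0],5]]}}

```text
time_s: 8.9
tool_pos: [0.522, -0.2359, 0.0872]
tcp_rot: [0.061, 0.598, 0.795, 0.081]
contact_force: [2.9, 2.2, -2.6]
opening: 0.168
grip_force: 98.8
```

Emit:
{"op": "apply_moves", "data": {"plan": [[[0,-0.5,-0.1],[0,0,0],5],[[0,-0.5,-0.1],[0,0,0],5]]}}

```text
time_s: 9.07
tool_pos: [0.5219, -0.236, 0.0873]
tcp_rot: [0.062, 0.598, 0.795, 0.081]
contact_force: [4.3, 4.3, -1.8]
opening: 0.164
grip_force: 98.8
```

```bash
python3 - <<'E'
from h import *
plate_pose()
E
```

```text
t 9.07 tin frame: o [-12.   -0.7  71. ] a [-133.4   -0.3   45.9] b [109.4  -1.1  96.1] tilt 0.2041 F tin [ 5.4  2.9 -1.8] M tool [-1.01  0.43 -0.04] grip 99
```

Emit:
{"op": "apply_moves", "data": {"plan": [[[0,3.4,0.7],[0,0,0],5],[[0,3.4,0.7],[0,0,0],5],[[0,3.4,0.7],[0,0,0],5]]}}

```text
time_s: 9.32
tool_pos: [0.5238, -0.2353, 0.0866]
tcp_rot: [0.061, 0.597, 0.796, 0.08]
contact_force: [1.0, 0.1, -3.2]
opening: 0.17
grip_force: 98.9
```

```bash
python3 - <<'E'
from h import *
plate_pose()
E
```

```text
t 9.32 tin frame: o [-10.   -0.6  70.3] a [-131.5   -0.3   45.5] b [111.5  -0.9  95. ] tilt 0.2012 F tin [ 1.  -0.2 -3.2] M tool [ 0.23 -0.06  0.03] grip 99
```

Emit:
{"op": "apply_moves", "data": {"plan": [[[-1,0,0],[0,0,0],5],[[-2,0,0],[0,0,0],5],[[-3,0,0],[0,0,0],5],[[-3,0,0],[0,0,0],5]]}}

```text
time_s: 9.65
tool_pos: [0.5246, -0.238, 0.0867]
tcp_rot: [0.06, 0.598, 0.795, 0.081]
contact_force: [-0.6, 1.5, -2.2]
opening: 0.166
grip_force: 99.0
```

```bash
python3 - <<'E'
from h import *
plate_pose()
E
```

```text
t 9.65 tin frame: o [-10.   -3.4  70.3] a [-131.5   -3.    45.5] b [111.5  -3.8  95.2] tilt 0.2016 F tin [-0.2  1.6 -2.2] M tool [0.12 0.19 0.05] grip 99
```

```bash
cat >> h.py <<'E'
c,s_=np.cos(TIN[2]),np.sin(TIN[2]); dx,dy=.0017,.0033   # wall felt at a=-133.3, side wall at y=-3.7
TIN=[TIN[0]+dx*c-dy*s_, TIN[1]+dx*s_+dy*c, TIN[2]]
E
python3 - <<'E'
from h import *
plate_pose();goa(-131.5,44,.2); goa(-131.5,43,.1); goa(-131.5,42,-.005)
E
```

```text
t 9.65 tin frame: o [-11.7  -6.7  70.3] a [-133.2   -6.3   45.5] b [109.8  -7.1  95.2] tilt 0.2016 F tin [-0.2  1.6 -2.2] M tool [0.12 0.19 0.05] grip 99
pos [ 0.5246 -0.238   0.0867] F [-0.6  1.5 -2.2]
shift [6.7 1.4 2. ] turn [ 0.0016  0.0004 -0.0033]
pos [ 0.5246 -0.238   0.0867] F [-0.6  1.5 -2.2]
shift [ 6.7  2.2 15.5] turn [ 0.1016  0.0002 -0.0033]
pos [ 0.5246 -0.238   0.0867] F [-0.6  1.5 -2.2]
shift [ 6.7  1.7 29.6] turn [ 0.2066  0.     -0.0033]
```

Emit:
{"op": "apply_moves", "data": {"plan": [[[3.3,0.7,1],[0,0,0],5],[[6.7,1.4,2],[0,0,-0.003],5],[[6.7,1.9,8.8],[0.05,0,-0.003],5],[[6.7,2.2,15.5],[0.1,0,-0.003],5],[[6.7,2.2,15.5],[0.1,0,-0.003],5]]}}

```text
time_s: 10.07
tool_pos: [0.5295, -0.23, 0.0716]
tcp_rot: [0.031, 0.598, 0.8, 0.04]
contact_force: [0.6, -0.4, -2.1]
opening: 0.167
grip_force: 98.9
```

```bash
python3 - <<'E'
from h import *
plate_pose(); goa(-131.5,42,.05);goa(-131.5,41.5,.02); goa(-131.5,41,-.01)
E
```

```text
t 10.07 tin frame: o [-6.5 -0.4 54.9] a [-129.8   -0.6   42.5] b [116.9  -0.2  67.4] tilt 0.1008 F tin [ 0.4 -0.6 -2.1] M tool [ 0.05 -0.02  0.03] grip 99
pos [ 0.5295 -0.23    0.0716] F [ 0.6 -0.4 -2.1]
shift [ 0.3 -1.   6.6] turn [0.0508 0.0019 0.0016]
pos [ 0.5295 -0.23    0.0716] F [ 0.6 -0.4 -2.1]
shift [ 0.3 -0.8 10.9] turn [0.0808 0.0019 0.0015]
pos [ 0.5295 -0.23    0.0716] F [ 0.6 -0.4 -2.1]
shift [ 0.4 -0.7 15.1] turn [0.1108 0.0019 0.0015]
```

Emit:
{"op": "apply_moves", "data": {"plan": [[[0,-1.2,1],[0,0,0],5],[[0,-1.2,6.5],[0.05,0,0],5],[[0,-1,10.8],[0.08,0,0],5],[[0,-1,10.8],[0.08,0,0],5]]}}

```text
time_s: 10.4
tool_pos: [0.5285, -0.2299, 0.0608]
tcp_rot: [0.007, 0.599, 0.801, 0.009]
contact_force: [1.0, -0.1, -1.5]
opening: 0.169
grip_force: 98.8
```

```bash
python3 - <<'E'
from h import *
plate_pose(); goa(-131.5,40,-.01)
E
```

```text
t 10.4 tin frame: o [-8.7  0.  44.1] a [-1.327e+02 -1.000e-01  4.130e+01] b [1.153e+02 1.000e-01 4.680e+01] tilt 0.0222 F tin [ 1.  -0.4 -1.5] M tool [ 0.   -0.01 -0.04] grip 99
pos [ 0.5285 -0.2299  0.0608] F [ 1.  -0.1 -1.5]
shift [-0.   1.6  5.4] turn [0.0322 0.0006 0.0009]
```

Emit:
{"op": "apply_moves", "data": {"plan": [[[0,1.6,2.5],[0.016,0,0],5],[[0,1.6,5],[0.032,0,0],5],[[0,1.6,6],[0.034,0,0],5],[[0,1.6,6],[0.034,0,0],5]]}}

```text
time_s: 10.73
tool_pos: [0.5297, -0.2296, 0.0551]
tcp_rot: [-0.003, 0.599, 0.8, -0.005]
contact_force: [-0.1, 0.2, -2.6]
opening: 0.168
grip_force: 98.8
```

```bash
python3 - <<'E'
from h import *
plate_pose()
E
```

```text
t 10.73 tin frame: o [-8.  -0.1 38.4] a [-1.32e+02 -1.00e-01  3.98e+01] b [ 1.16e+02 -1.00e-01  3.69e+01] tilt -0.012 F tin [-0.   0.2 -2.6] M tool [-0.02 -0.02  0.03] grip 99
```

Emit:
{"op": "apply_moves", "data": {"plan": [[[0,4,0],[0,0,0],5],[[0,8,0],[0,0,0],5],[[0,12,0],[0,0,0],5],[[0,15,0],[0,0,0],5],[[0,15,0],[0,0,0],5]]}}

```text
time_s: 11.15
tool_pos: [0.5453, -0.2255, 0.0553]
tcp_rot: [-0.003, 0.599, 0.8, -0.005]
contact_force: [-0.8, -0.4, -2.1]
opening: 0.166
grip_force: 98.8
```

Emit:
{"op": "apply_moves", "data": {"plan": [[[0,1,0],[0,0,0],5],[[0,2,0],[0,0,0],5],[[0,2,0],[0,0,0],5]]}}

```text
time_s: 11.4
tool_pos: [0.5462, -0.2249, 0.055]
tcp_rot: [-0.003, 0.6, 0.8, -0.005]
contact_force: [0.8, 0.1, -3.2]
opening: 0.168
grip_force: 98.8
```

```bash
python3 - <<'E'
from h import *
plate_pose()
E
```

```text
t 11.4 tin frame: o [ 9.2 -0.2 38.3] a [-114.8   -0.2   39.8] b [133.2  -0.2  36.8] tilt -0.0121 F tin [ 0.8 -0.1 -3.2] M tool [-0.02 -0.02 -0.01] grip 99
```

Now find the pour wall by feel.

Emit:
{"op": "apply_moves", "data": {"plan": [[[0,0.7,0],[0,0,0],5],[[0,1.4,0],[0,0,0],5],[[0,1.4,0],[0,0,0],5]]}}

```text
time_s: 11.65
tool_pos: [0.5472, -0.2245, 0.055]
tcp_rot: [-0.004, 0.6, 0.8, -0.005]
contact_force: [-1.1, 0.1, -2.7]
opening: 0.169
grip_force: 99.0
```

Emit:
{"op": "apply_moves", "data": {"plan": [[[0,0.5,0],[0,0,0],5],[[0,1,0],[0,0,0],5],[[0,1,0],[0,0,0],5]]}}

```text
time_s: 11.9
tool_pos: [0.5472, -0.2244, 0.0549]
tcp_rot: [-0.004, 0.599, 0.8, -0.006]
contact_force: [-4.0, -2.5, -1.0]
opening: 0.167
grip_force: 99.3
```

```bash
python3 - <<'E'
from h import *
plate_pose()
E
```

```text
t 11.9 tin frame: o [10.2 -0.  38.2] a [-113.8   -0.    40. ] b [134.2   0.   36.4] tilt -0.0143 F tin [-4.5 -1.2 -1. ] M tool [ 0.74 -0.09  0.01] grip 99
```

Emit:
{"op": "apply_moves", "data": {"plan": [[[0,-1.8,0],[0,0,0],5],[[0,-1.8,1],[-0.007,0,0],5],[[0,-1.8,2],[-0.0145,0,0],5],[[0,-1.8,3],[-0.0145,0,0],5],[[0,-1.8,3],[-0.0145,0,0],5]]}}

```text
time_s: 12.32
tool_pos: [0.5467, -0.2248, 0.0518]
tcp_rot: [0.001, 0.6, 0.8, 0.001]
contact_force: [0.4, 0.3, -2.1]
opening: 0.17
grip_force: 98.9
```

```bash
python3 - <<'E'
from h import *
plate_pose()
E
```

```text
t 12.32 tin frame: o [ 9.9 -0.2 35.1] a [-1.141e+02 -1.000e-01  3.480e+01] b [133.9  -0.2  35.5] tilt 0.0026 F tin [ 0.5  0.2 -2.1] M tool [0.04 0.01 0.05] grip 99
```

Emit:
{"op": "apply_moves", "data": {"plan": [[[0,0,0.6],[0.0026,0,0],5],[[0,0,1.2],[0.0026,0,0],5],[[0,0,1.8],[0.0026,0,0],5],[[0,0,1.8],[0.0026,0,0],5]]}}

```text
time_s: 12.65
tool_pos: [0.5471, -0.2249, 0.0507]
tcp_rot: [0.001, 0.6, 0.8, -0.0]
contact_force: [-0.5, 0.2, 2.5]
opening: 0.17
grip_force: 99.7
```

```bash
python3 - <<'E'
from h import *
plate_pose()
E
```

```text
t 12.65 tin frame: o [10.2 -0.5 34. ] a [-113.8   -0.5   34. ] b [134.2  -0.5  34.1] tilt 0.0003 F tin [-0.4  0.3  2.5] M tool [ 0.08  0.17 -0.02] grip 100
```

Emit:
{"op": "apply_moves", "data": {"plan": [[[0,0.8,0],[0,0,0],5],[[0,1.5,0],[0,0,0],5],[[0,2.2,0],[0,0,0],5],[[0,2.2,0],[0,0,0],5]]}}

```text
time_s: 12.98
tool_pos: [0.5471, -0.2248, 0.0507]
tcp_rot: [-0.001, 0.599, 0.801, -0.002]
contact_force: [-7.2, -3.7, 8.1]
opening: 0.165
grip_force: 100.5
```

```bash
python3 - <<'E'
from h import *
plate_pose()
E
```

```text
t 12.98 tin frame: o [10.1 -0.4 34. ] a [-113.9   -0.5   34.4] b [134.1  -0.3  33.6] tilt -0.0033 F tin [-7.9 -1.5  8.1] M tool [ 1.14 -0.09  0.06] grip 100
```

Emit:
{"op": "apply_moves", "data": {"plan": [[[0,0.4,-0.4],[0,0,0],5],[[0,0.8,-0.6],[0,0,0],5],[[0,0.8,-0.6],[0,0,0],5],[[0,0.8,-0.6],[0,0,0],5],[[0,0.8,-0.6],[0,0,0],5]]}}

```text
time_s: 13.4
tool_pos: [0.5471, -0.2247, 0.0507]
tcp_rot: [-0.001, 0.599, 0.8, -0.002]
contact_force: [-9.1, -4.8, 3.8]
opening: 0.167
grip_force: 99.9
```

```bash
python3 - <<'E'
from h import *
plate_pose()
E
```

```text
t 13.4 tin frame: o [10.2 -0.3 34. ] a [-113.8   -0.3   34.6] b [134.2  -0.2  33.5] tilt -0.0045 F tin [-10.   -2.    3.8] M tool [ 1.21 -0.29  0.12] grip 100
```

Emit:
{"op": "apply_moves", "data": {"plan": [[[0,0,0],[0,0,0],5],[[0,-1,0],[0,0,0],5],[[0,-2,-0.2],[0,0,0],5],[[0,-2.7,-0.3],[0,0,0],5],[[0,-2.7,-0.3],[0,0,0],5]], "grip_force": 20}}

```text
time_s: 13.82
tool_pos: [0.5471, -0.2246, 0.051]
tcp_rot: [0.0, 0.6, 0.8, -0.0]
contact_force: [-1.4, -0.5, -1.9]
opening: 0.167
grip_force: 98.9
```

```bash
python3 - <<'E'
from h import *
plate_pose()
E
```

```text
t 13.82 tin frame: o [10.2 -0.1 34.3] a [-1.138e+02 -1.000e-01  3.430e+01] b [ 1.342e+02 -1.000e-01  3.430e+01] tilt -0.0 F tin [-1.4 -0.1 -1.9] M tool [ 0.04 -0.    0.13] grip 99
```

Nearly unloaded, flat, and touching the wall, so I'm releasing.

Emit:
{"op": "apply_moves", "data": {"plan": [[[0,0,0.2],[0,0,0],20],[[0,0,0.2],[0,0,0],30],[[0,0,0.2],[0,0,0],45],[[0,0,0.2],[0,0,0],50],[[0,0,0.2],[0,0,0],50]]}}

```text
time_s: 14.23
tool_pos: [0.5473, -0.2248, 0.0511]
tcp_rot: [0.001, 0.6, 0.8, -0.0]
contact_force: [0.2, -0.8, 1.0]
opening: 0.586
grip_force: 0.0
```

Emit:
{"op": "apply_moves", "data": {"plan": [[[0,0,-10],[0,0,0],50],[[0,0,-30],[0,0,0],50],[[0,0,-60],[0,0,0],50],[[0,0,-100],[0,0,0],50],[[0,0,-140],[0,0,0],50]]}}

```text
time_s: 14.65
tool_pos: [0.5461, -0.2241, 0.1925]
tcp_rot: [-0.001, 0.6, 0.8, -0.001]
contact_force: [0.5, 0.2, -0.6]
opening: 0.582
grip_force: 0.0
```

Emit:
{"op": "apply_moves", "data": {"plan": [[[40,0,0],[0,0,0],50],[[80,0,0],[0,0,0],50],[[120,0,0],[0,0,0],50],[[160,0,0],[0,0,0],50],[[200,0,0],[0,0,0],50]]}}

```text
time_s: 15.07
tool_pos: [0.4901, -0.0312, 0.1917]
tcp_rot: [0.001, 0.6, 0.8, -0.0]
contact_force: [0.8, 0.7, -0.6]
opening: 0.587
grip_force: 0.0
```

```bash
python3 - <<'E'
from h import *
np.set_printoptions(precision=1,suppress=True)
s=readout.observe();print(s['time_s'],s['contact_force'])
P={n:read_camera(n) for n in('top','side')}
c=P['top']['color'][150:290,340:480]; d=P['side']['color'][120:220,270:410]
cv2.imwrite('pics/end.png',np.hstack([cv2.resize(c,(400,400),interpolation=cv2.INTER_CUBIC),cv2.resize(d,(400,400),interpolation=cv2.INTER_CUBIC)]))
r=R.from_euler('z',TIN[2])
for n in P:
  for k,l in(('plate',[.011,0,.034]),('plate_handle',[.011,0,.066])):
    print(n,k,proj(P[n],r.apply(l)+[TIN[0],TIN[1],0]),[(round(m['score'],2),np.array(m['point'])) for m in mark_of(P[n],k)[:2]])
E
```

```text
15.0667 [ 0.8  0.7 -0.6]
top plate [397.5 216.1] [(0.97, array([411.3, 253.5])), (0.74, array([388.2, 182.3]))]
top plate_handle [399.5 214.6] [(0.89, array([402.4, 218.6]))]
side plate [335.4 168. ] [(0.94, array([301.3, 173.2])), (0.81, array([367.7, 161.8]))]
side plate_handle [335.5 160.8] [(0.6, array([340.1, 161.6]))]
```

View pics/end.png

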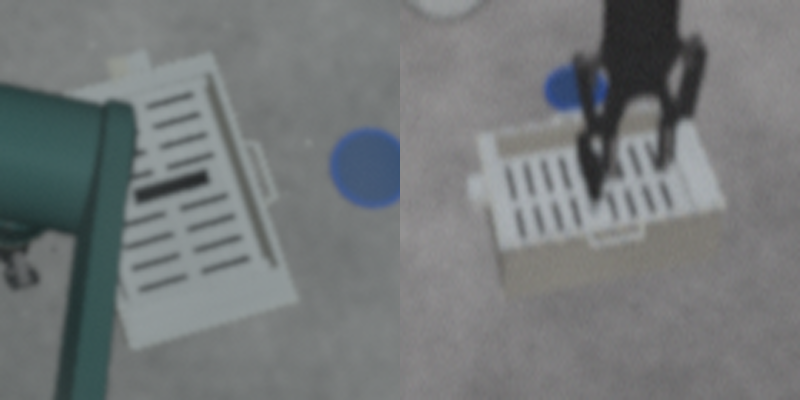

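The picture shows the plate lying flat in the tin under both rims. The handle is at about (400,215) in the top view and was predicted at (399.5,214.6). The hand is clear.

```bash
python3 -c "
from workcell import arm
print(arm.close_job())"
```

```text
the job is handed in; nothing more can be done
None
```

The drip plate is in the tin, flat on both ledges under both rims, pushed against the pouring-end wall with about 10 N and released; I handed the job in at about 15 s, and no verdict came back.

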